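# Pin the sleeve, then hold the sprung gauge rod at its length mark

## Robot

A 6-joint arm with a two-finger parallel gripper is mounted at the origin on the work surface. World frame = base frame: x ahead of the robot, y to its left, z up, the work surface at z = 0. Lengths are in m, angles in rad, forces in N, time in s.
With the tool pointing down it reaches from about 0.4 to 0.925 m from the base axis. Payload 3.4 kg.
Tool frame: the origin (TCP) lies at the very end of the fingers, on their centre line; the grasp point (between the pads) lies 19 mm behind it; z points along the fingers, x is the direction in which the jaws open and shut, and the axes are right-handed (so a half turn about z gives the same grasp; the last joint's range is limited). The gripper opens to 85 mm and grips with 20 to 120 N. Pads are 22 mm wide; open, the fingers measure 114 mm over their backs; the gripper's body (76 mm by 85 mm) begins 54 mm behind the grasp point. The pads swing forward as they close: fully open they stand 13 mm farther back than shut.
Start: joints at [-1.29, 0.307, 1.506, -0, 1.328, -0.073], TCP at [0.199, -0.539, 0.231] pointing down, gripper open.
Joint ranges: [-3.12, 3.12], [-1.05, 2.28], [0.14, 2.33], [-1.42, 4.57], [0.1, 2.73], [-2.68, 2.68]. Speed limits (rad/s): [2.57, 2.57, 3.14, 3.14, 3.14, 3.14].

## Interface

Orientations are given as a unit quaternion [w, x, y, z].
In Python, from bench import r gives the robot as it stands.
- The arm moves only by the tool jog_arm, never from a script. Its argument "steps" is a list of rows, each an object with "xyz": the shift along the tool's x, y, z in cm, a list of three; "spin": the turn about the tool's z in rad. In form: [{"xyz": [x, y, z], "spin": spin}, ...]. A call has 1 to 12 rows; each row is the pose to reach, as a shift and turn from the pose commanded when the call began, along the tool's axes at that moment; what a row does not reach only later rows make up. A row lasts 1/8 s, in which the tool goes at most 62.5 mm and 10.7 degrees, less where a joint would pass 70% of its speed; a pose out of reach is approached as far as the arm can. A call with a gripper value outside its range is refused whole. "claw" is the closure, from -1 (fully open) to 1 (shut), set as the call begins (left out, the last holds). The fingers move at their own pace and stop on an object; "grip_force" is the grip in N (left out, the last holds). Time passes only in rows, so rows that repeat a pose let the fingers close. It gives the time, the measured TCP pose, the force and the opening at its end, in the units of the state.
- r.observe(): the state, without advancing time (a new reading comes with each control period).
- r.grab_frame(name): name is "scene" or "top" or "wrist"; returns the picture (420x560x3 uint8, blue, green, red); there is no depth.
- r.camera_info(name): a dict with "intrinsics" (3x3 intrinsics, pixels), "eye" and "orientation" of the camera in the world; the wrist camera has in their place "tool_from_camera" (4x4, takes a point from camera to tool coordinates, whose origin is the TCP and whose axes are the tool frame's). Camera axes: x right, y up, looking along -z (the intrinsics and any distortion apply to the point x, -y, -z); pixel columns grow to the right and rows downward; lengths in m; the calibration is good to about 2 mm. A picture is of the moment at which its call begins: read the wrist's pose just before it. camera_info takes no time and is no camera call.
- r.close_job(): hands the job in, once; it reports no verdict.
The state is a dict: "time": time; "q": joint angles; "joint_vel": joint speeds; "joint_torque": joint torques, N m; "eef_pos": TCP position; "ee_rot": TCP orientation; "ft_force": force on the tool from outside, world axes, zero at the start; "wrist_torque": the same for the moment, N m; "opening": finger opening in m.
Only numpy, scipy, OpenCV 4.12 (cv2) and the standard library are available. Lean on these libraries where they do the work, as an engineer would, in place of code of your own. Each camera call takes 0.05 s, during which the arm holds its last target.

## Task

On the optical table, take the long round-headed retaining pin from the pin stand and push it fully home down through the holes of the gauge's bracket and sleeve, so that the sleeve is locked, and let go of it. Then pull the sprung rod straight out by its black knob until its pointer lines up with the white line on the black cursor, and finish holding it there, still, with the pin in place. Leave the cursor and everything else on the table where they are.

Things in the scene. Friction and masses are not known exactly. Their poses are not given: they have to be found in the camera images.
- bracket: Fixed aluminium clevis bracket on a dark base plate 150 x 84 x 12 mm. Origin on the table, straight below the pin hole; z up. Its +x axis is the direction in which the rod is pulled out; +y is the side of the scale. The base plate spans x -50 to +100 mm, y +-42 mm. The clevis head spans x +-22 mm, y +-30 mm up to its flat top at z 109 mm. The axis of sleeve and rod is at z 85 mm, y 0.
- hole (a point): Mouth of the vertical pin hole, at the middle of the flat top of the clevis (z 109 mm). 12 mm hole through three parts one below the other: upper ear (z 97 to 109), the sleeve's flat tang (z 78 to 92), lower ear (z 55 to 71); open below. Axes as the bracket.
- sleeve: Steel sleeve, a tube 32 mm in diameter along the bracket's x, that slides (1.5 N friction) 0 to 50 mm out along +x unless pinned; starts home, tang hole in line with the bracket's holes. Pinned, it keeps up to 3 mm of play. Origin on the tube's axis at the tang hole, axes as the bracket; mouth at x 122 mm. A scale arm on its +y side (16 mm wide, at y 55, top 35 mm below the axis) bears the cursor.
- pull_rod: Sprung inner rod with its pointer and knob, sliding 0 to 85 mm out of the sleeve along +x. The spring always draws it back in: about 3 N at rest, growing by 0.09 N per mm of pull (7 to 9 N at the mark). Starts fully in. Origin on the axis; axes as the bracket. At rest it coincides with the sleeve's origin.
- knob (a point): Middle of the knob's grip: black level cylinder 26 mm in diameter, 32 mm long (x +-16 mm) on the rod's axis, 85 mm above the table, 165 mm from the pin hole at rest; then a flange 34 mm in diameter, 6 mm thick at its outer (+x) end. Can be gripped from above, across the axis. Free space below to the table; on the +y side scale arm and cursor lie 29 mm or more below the axis.
- pointer (a point): Tip of the steel pointer, a flat finger 4 mm thick along x on the rod, 34 mm behind (-x) the middle of the knob, reaching 55 mm to the +y side and then 19 mm down, so that it passes 10 mm above the cursor's line. Moves with the rod. Axes as the bracket.
- mark (a point): Length mark: middle of the white line (2 mm wide, across the rod) on the black cursor block (16 x 22 x 14 mm) on the scale arm, 35 to 65 mm ahead (+x) of the pointer's rest place. The pointer is at the mark when both have the same x in the bracket's axes. It moves with the sleeve, so the pinned sleeve's play shifts it up to 3 mm as the pull begins. 12 N would shift the cursor: leave it.
- pin_head (a point): The retaining pin: steel, loose, upright in the pin stand. This point is on the axis of its head, 26 mm above the shoulder. Head: cylinder 16 mm in diameter, 4 to 38 mm above the shoulder, on a round collar 24 mm in diameter, 4 mm thick. Below the shoulder a shank 10 mm in diameter, 60 mm long, its last 10 mm tapering to 5 mm. About 90 g. Grip by the head from above.
- pin_shoulder (a point): Underside of the pin's collar, on its axis: it rests on the stand at the start (75 mm above the table), and on the flat top of the clevis when the pin is fully home. z is the pin's axis, head up.
- stand: Fixed grey pin stand, 50 x 130 x 75 mm; origin under its middle, z up. Two 12 mm through holes in its 12 mm top plate at y -40 and +40 mm, in one the retaining pin, in the other the spare pin (either way round).
- spare_pin: Spare pin of another kind (short, with a flat square head 26 x 26 x 12 mm, shank 30 mm long), in the other hole of the stand; origin at the underside of its head. Not to be used.
- oil_bottle: Small bottle, 34 mm in diameter, 75 mm high; origin under its middle. Bystander.
- objective: Steel microscope objective standing on the table, 26 mm in diameter, 46 mm high; origin under its middle. Bystander.
- slide_box: Grey box for slides, 85 x 105 x 34 mm; origin under its middle. Bystander.
- screwdriver: Screwdriver lying on the table, 170 mm long. Bystander.
- post_holder: Aluminium post holder, 25 mm in diameter on a 40 mm foot, 62 mm high; origin under its middle. Bystander.
- lens_ring: Dark lens ring lying flat, 52 mm in diameter, 16 mm high; origin under its middle. Bystander.
Not all that is in view belongs to the job. What is shaped like the part that bears pin_head but purple is not meant.

How it is judged:
By the outcome, as a careful person would: the job done as asked, in the order asked, and still so for the second after the job is handed in, while the arm keeps its last pose, push and grip.
It also fails if it takes over 48 s, if anything falls off the work surface, if the arm or the gripper's body presses on something with over 40 N, if the wrist force passes 120 N, or if a joint passes its speed limit or range.

## Working session

There is one attempt and no reset: what is moved stays moved. The work goes in short steps, Python scripts to look and compute and a tool call to move; the robot and the scene stay as the last step left them, time stands still between calls to the robot, and variables do not carry over. Pictures are saved under pics/ and viewed, and the job is handed in when it is done.

Besides the shell and the picture viewer there is one more tool, called after "Emit:" by a JSON object that holds its "op" and its "data", one argument or row to a line. jog_arm: Moves the arm, as the interface text tells. Its arguments: {"type":"object","properties":{"steps":{"type":"array"},"claw":{"type":"number"},"grip_force":{"type":"number"}},"required":["steps"]}

```bash
mkdir -p pics; ls; python3 - <<'E'
from bench import r
import cv2,numpy as np
print(r.observe())
for n in("scene","top","wrist"):
    print(n,r.camera_info(n)); cv2.imwrite(f"pics/{n}0.png",r.grab_frame(n))
E
```

```text
pics
{'time': 0.0, 'q': array([-1.29052288e+00,  3.07556304e-01,  1.50766982e+00,  1.08396000e-05,
        1.32838182e+00, -7.35067231e-02]), 'joint_vel': array([ 0.00035784,  0.0018833 ,  0.00048841, -0.00029756, -0.00013291,
       -0.00129464]), 'joint_torque': array([ 1.81672458e-03, -4.57541728e+01, -2.51916021e+01, -4.82343821e-04,
        1.36890169e-02,  1.24146677e-06]), 'eef_pos': array([ 0.19899231, -0.53873376,  0.23039194]), 'ee_rot': array([-6.39261088e-04,  8.20500614e-01, -5.71644756e-01, -7.78923668e-04]), 'ft_force': array([-0.14545703, -0.16885763, -0.1554868 ]), 'wrist_torque': array([-0.00164304,  0.0512062 , -0.0106971 ]), 'opening': 0.08519460481920639}
scene {'intrinsics': array([[512.86234413,   0.        , 269.93134486],
       [  0.        , 512.86234413, 213.67238845],
       [  0.        ,   0.        ,   1.        ]]), 'eye': array([1.47396069, 0.20199625, 0.9394989 ]), 'orientation': array([0.57961457, 0.25519415, 0.30638088, 0.71067127])}
top {'intrinsics': array([[435.30174138,   0.        , 289.06449921],
       [  0.        , 435.30174138, 214.10635574],
       [  0.        ,   0.        ,   1.        ]]), 'eye': array([0.44031865, 0.03977277, 1.05975363]), 'orientation': array([-0.70016933, -0.05693186,  0.05014502,  0.70993461])}
wrist {'intrinsics': array([[295.23069889,   0.        , 277.18884302],
       [  0.        , 295.23069889, 204.89417734],
       [  0.        ,   0.        ,   1.        ]]), 'tool_from_camera': array([[ 9.99999970e-01, -2.18795803e-04,  1.12943898e-04,
        -3.90515431e-04],
       [-1.72368340e-04, -9.49606613e-01, -3.13444176e-01,
        -8.04998409e-02],
       [ 1.75832543e-04,  3.13444147e-01, -9.49606622e-01,
        -1.42294060e-01],
       [ 0.00000000e+00,  0.00000000e+00,  0.00000000e+00,
         1.00000000e+00]])}
```

View pics/scene0.png

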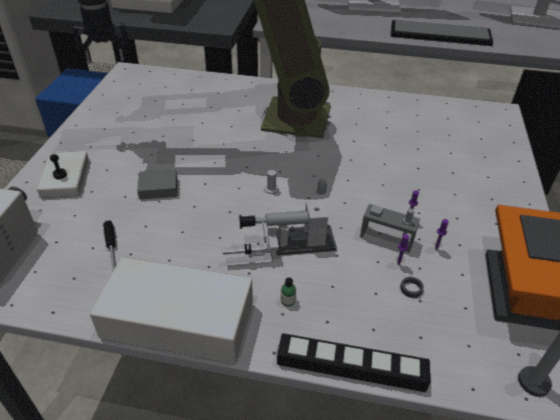

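View pics/top0.png

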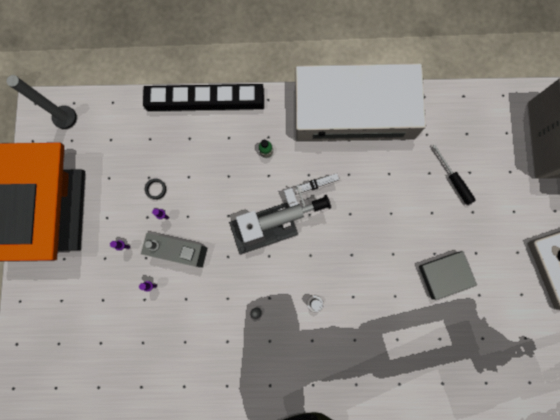

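View pics/wrist0.png

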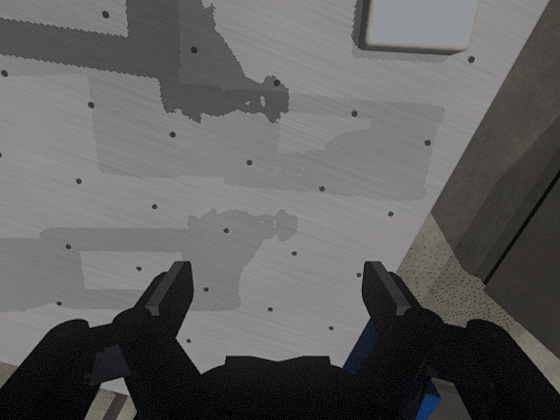

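```bash
cat > h.py <<'E'
import numpy as np, cv2
from scipy.spatial.transform import Rotation as R
from bench import r
def rot(q): return R.from_quat([q[1],q[2],q[3],q[0]]).as_matrix()
def campose(n,st=None):
    c=r.camera_info(n)
    if n!="wrist": return c["intrinsics"],rot(c["orientation"]),np.array(c["eye"])
    st=st or r.observe(); T=c["tool_from_camera"]; Rt=rot(st["ee_rot"])
    return c["intrinsics"],Rt@T[:3,:3],Rt@T[:3,3]+st["eef_pos"]
def pix2z(n,uv,z,P=None):
    K,Rc,e=P or campose(n); d=np.linalg.inv(K)@[uv[0],uv[1],1]; d=Rc@(d*[1,-1,-1])
    return e+d*(z-e[2])/d[2]
def proj(n,p,P=None):
    K,Rc,e=P or campose(n); x=Rc.T@(np.array(p)-e)*[1,-1,-1]; x=K@x; return x[:2]/x[2]
def crop(src,dst,x0,y0,w,h,s):
    im=cv2.imread(src)[y0:y0+h,x0:x0+w]; im=cv2.resize(im,None,fx=s,fy=s,interpolation=cv2.INTER_CUBIC)
    cv2.imwrite(dst,im)
def tri(obs):  # list of (n,uv)
    A=[];b=[]
    for n,uv in obs:
        K,Rc,e=campose(n); d=Rc@(np.linalg.inv(K)@[*uv,1]*[1,-1,-1]); d/=np.linalg.norm(d)
        M=np.eye(3)-np.outer(d,d); A.append(M); b.append(M@e)
    return np.linalg.lstsq(np.vstack(A),np.hstack(b),rcond=None)[0]
E
python3 - <<'E'
from h import *
crop("pics/top0.png","pics/c1.png",220,165,130,95,6)
crop("pics/top0.png","pics/c2.png",100,170,120,130,5)
crop("pics/scene0.png","pics/c3.png",350,170,110,130,5)
crop("pics/scene0.png","pics/c4.png",215,190,130,90,6)
E
```

```text
(no output)
```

View pics/c1.png

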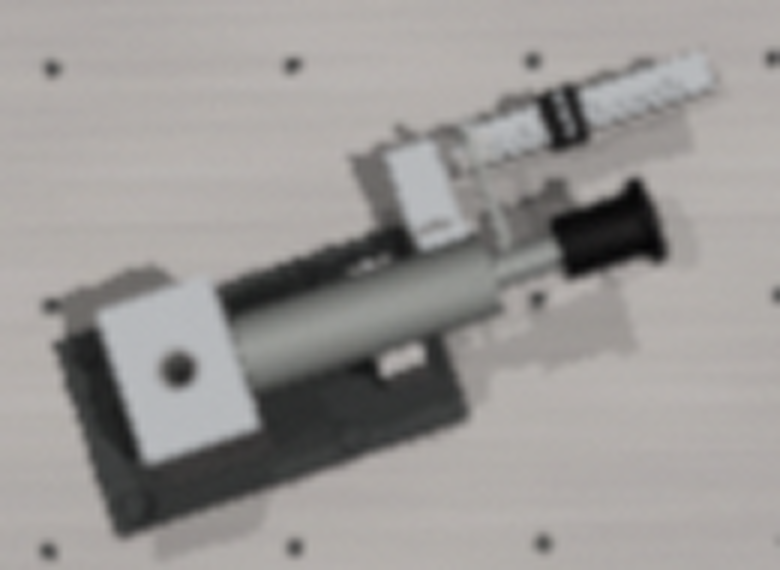

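View pics/c2.png

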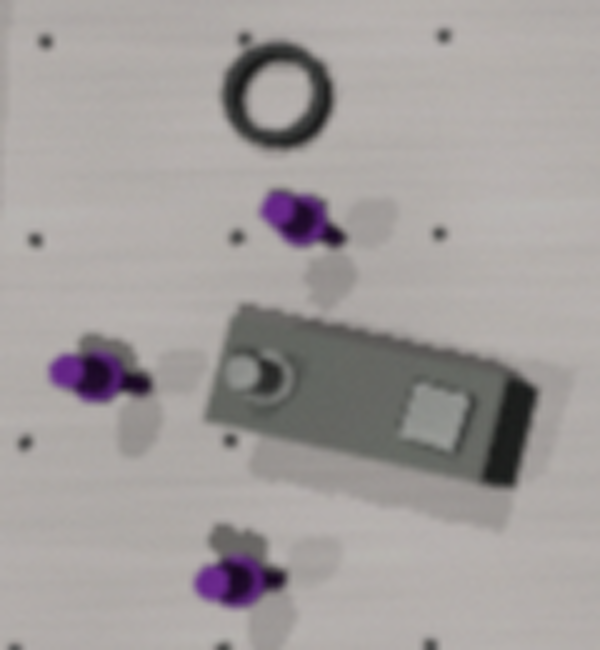

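View pics/c3.png

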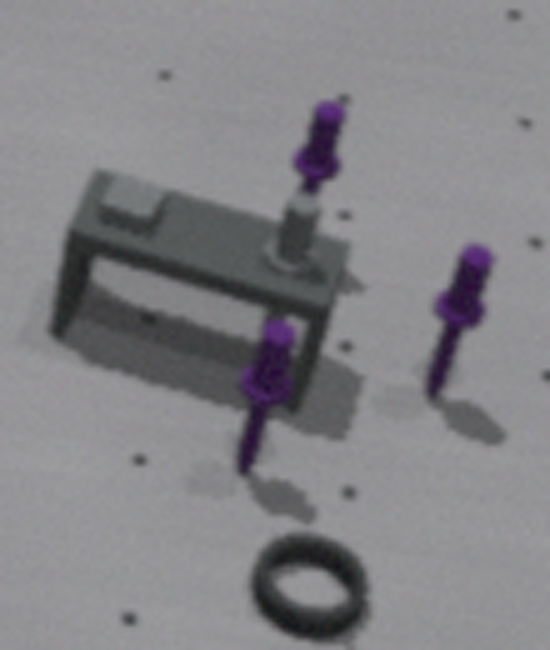

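View pics/c4.png

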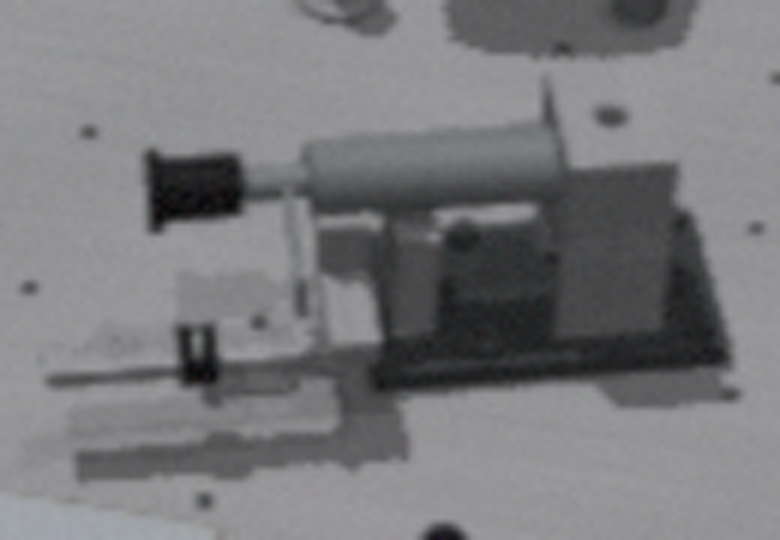

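```bash
python3 - <<'E'
from h import *
np.set_printoptions(precision=4,suppress=True)
t=lambda x,y:(220-.4+x/6,165-.4+y/6)
t2=lambda x,y:(100-.4+x/5,170-.4+y/5)
s1=lambda x,y:(350-.4+x/5,170-.4+y/5)
s2=lambda x,y:(215-.4+x/6,190-.4+y/6)
print("hole",pix2z("top",t(178,368),.109),pix2z("scene",s2(611,116),.109),tri([("top",t(178,368)),("scene",s2(611,116))]))
print("head top",pix2z("top",t2(243,372),.113),pix2z("scene",s1(303,203),.113),tri([("top",t2(243,372)),("scene",s1(303,203))]))
print("spare", pix2z("top",t2(436,416),.087),pix2z("scene",s1(136,195),.087))
c=[pix2z("top",t(*p),.109) for p in[(100,316),(210,280),(260,430),(148,465)]]
print("clevis",c,np.mean(c,0))
for a,b in((0,1),(3,2)): d=c[b]-c[a];print(np.linalg.norm(d),np.arctan2(d[1],d[0]))
for a,b in((3,0),(2,1)): d=c[b]-c[a];print(np.linalg.norm(d),np.arctan2(d[1],d[0]))
print("knob end axis top",pix2z("top",t(650,220),.085),"grip start",pix2z("top",t(560,247),.085))
print("purple tops",[pix2z("top",t2(*p),.098) for p in[(278,208),(68,371),(213,582)]])
print("purple tops scn",[pix2z("scene",s1(*p),.098) for p in[(280,330),(477,255),(328,112)]])
print("ptr",[pix2z("top",t(*p),.06) for p in[(460,137),(470,165)]],"mark",pix2z("top",t(564,117),.054), pix2z("scene",s2(200,335),.054))
E
```

```text
hole [0.5605 0.136  0.109 ] [0.5605 0.1379 0.109 ] [0.5604 0.1369 0.1088]
head top [0.5234 0.3566 0.113 ] [0.5232 0.3581 0.113 ] [0.5234 0.3574 0.1129]
spare [0.5048 0.278  0.087 ] [0.5043 0.2821 0.087 ]
clevis [array([0.5803, 0.1647, 0.109 ]), array([0.5931, 0.1242, 0.109 ]), array([0.5373, 0.1059, 0.109 ]), array([0.525 , 0.1469, 0.109 ])] [0.5589 0.1354 0.109 ]
0.04254435662334973 -1.2644446755152388
0.04275646027357755 -1.2802397211962946
0.05804075349658293 0.3123610116515293
0.05871764591656737 0.315813274466319
knob end axis top [ 0.6175 -0.0406  0.085 ] grip start [ 0.6076 -0.0063  0.085 ]
purple tops [array([0.5983, 0.3485, 0.098 ]), array([0.5263, 0.4396, 0.098 ]), array([0.4329, 0.3714, 0.098 ])]
purple tops scn [array([0.5965, 0.3507, 0.098 ]), array([0.5261, 0.4423, 0.098 ]), array([0.4339, 0.3732, 0.098 ])]
ptr [array([0.6561, 0.0307, 0.06  ]), array([0.6449, 0.027 , 0.06  ])] mark [ 0.6648 -0.0104  0.054 ] [ 0.6609 -0.0085  0.054 ]
```

```bash
cat >> h.py <<'E'
def togo(x,y,z,yawdeg=None):
    st=r.observe(); Rt=rot(st["ee_rot"]); d=Rt.T@(np.array([x,y,z])-st["eef_pos"])*100
    yaw=np.degrees(np.arctan2(Rt[1,0],Rt[0,0])); s=0
    if yawdeg is not None: s=-((yawdeg-yaw+180)%360-180)
    print("t %.2f xyz_cm %s spin %.3f yaw %.1f tcp %s tilt %s q6 %.2f f %s open %.4f"%(st["time"],np.round(d,2),np.radians(s),yaw,np.round(st["eef_pos"],4),np.round(Rt[:2,2],4),st["q"][5],np.round(st["ft_force"],1),st["opening"]))
E
python3 - <<'E'
from h import *
togo(.5,-.1,.23,-55); togo(.523,.357,.23,-55)
E
```

```text
t 0.15 xyz_cm [-30.74 -43.44   0.11] spin -0.257 yaw -69.7 tcp [ 0.199  -0.5389  0.2306] tilt [-0.0005  0.0016] q6 -0.07 f [ 0.5 -0.6  0.6] open 0.0856
t 0.15 xyz_cm [-72.82 -61.43   0.18] spin -0.257 yaw -69.7 tcp [ 0.199  -0.5389  0.2306] tilt [-0.0005  0.0016] q6 -0.07 f [ 0.5 -0.6  0.6] open 0.0856
```

Emit:
{"op": "jog_arm", "data": {
  "steps": [
    {"xyz":[-31,-43,0],"spin":-0.26},
    {"xyz":[-31,-43,0],"spin":-0.26},
    {"xyz":[-31,-43,0],"spin":-0.26},
    {"xyz":[-31,-43,0],"spin":-0.26},
    {"xyz":[-31,-43,0],"spin":-0.26},
    {"xyz":[-31,-43,0],"spin":-0.26},
    {"xyz":[-31,-43,0],"spin":-0.26},
    {"xyz":[-31,-43,0],"spin":-0.26},
    {"xyz":[-31,-43,0],"spin":-0.26},
    {"xyz":[-31,-43,0],"spin":-0.26}
  ]
}}

```text
time: 1.4
eef_pos: [0.496, -0.0978, 0.231]
ee_rot: [-0.0, 0.889, -0.459, -0.0]
ft_force: [-0.3, -0.3, 0.1]
opening: 0.0853
```

```bash
python3 - <<'E'
from h import *
togo(.523,.357,.23,-55)
E
```

```text
t 1.40 xyz_cm [-35.51 -28.54   0.11] spin 0.007 yaw -54.6 tcp [ 0.496  -0.0978  0.231 ] tilt [-0.0003  0.0004] q6 0.67 f [-0.3 -0.3  0.1] open 0.0853
```

Emit:
{"op": "jog_arm", "data": {
  "steps": [
    {"xyz":[-35.5,-28.5,0],"spin":0},
    {"xyz":[-35.5,-28.5,0],"spin":0},
    {"xyz":[-35.5,-28.5,0],"spin":0},
    {"xyz":[-35.5,-28.5,0],"spin":0},
    {"xyz":[-35.5,-28.5,0],"spin":0},
    {"xyz":[-35.5,-28.5,0],"spin":0},
    {"xyz":[-35.5,-28.5,0],"spin":0},
    {"xyz":[-35.5,-28.5,0],"spin":0},
    {"xyz":[-35.5,-28.5,0],"spin":0},
    {"xyz":[-35.5,-28.5,0],"spin":0}
  ]
}}

```text
time: 2.65
eef_pos: [0.5236, 0.3523, 0.2311]
ee_rot: [0.001, 0.887, -0.461, 0.0]
ft_force: [0.1, 0.2, 0.0]
opening: 0.0854
```

```bash
python3 - <<'E'
from h import *
P=campose("wrist"); togo(.523,.357,.082)
print(proj("wrist",(.523,.357,.113),P),proj("wrist",(.523,.357,.075),P))
cv2.imwrite("pics/w1.png",r.grab_frame("wrist"))
E
```

```text
t 2.65 xyz_cm [-0.43 -0.24 14.91] spin 0.000 yaw -54.9 tcp [0.5236 0.3523 0.2311] tilt [-0.0009 -0.0017] q6 1.48 f [0.1 0.2 0. ] open 0.0854
[272.98889576 196.95591003] [273.44396643 186.40528046]
```

View pics/w1.png

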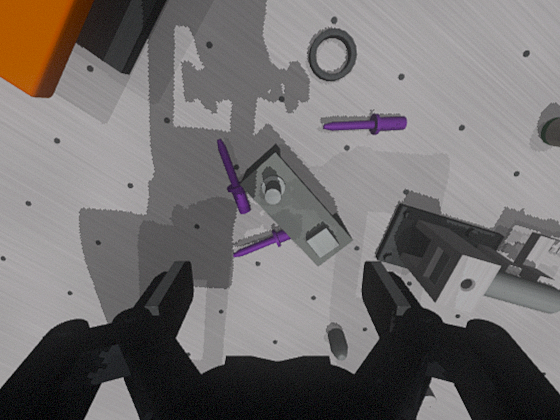

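```bash
python3 - <<'E'
from h import *
crop("pics/w1.png","pics/w1c.png",215,130,140,140,5)
cv2.imwrite("pics/w2.png",r.grab_frame("wrist"));P=campose("wrist");togo(.523,.357,.082,-55)
crop("pics/w2.png","pics/w2c.png",235,150,80,70,8)
print(P)
E
```

```text
t 2.75 xyz_cm [-0.43 -0.21 14.94] spin 0.001 yaw -55.0 tcp [0.5238 0.3525 0.2315] tilt [-0.0003 -0.0009] q6 1.49 f [ 0.1 -0.3 -0.2] open 0.0851
(array([[295.23069889,   0.        , 277.18884302],
       [  0.        , 295.23069889, 204.89417734],
       [  0.        ,   0.        ,   1.        ]]), array([[ 5.74292338e-01,  7.77321639e-01,  2.56825583e-01],
       [-8.18650036e-01,  5.45048723e-01,  1.80925420e-01],
       [ 6.54787402e-04, -3.14154355e-01,  9.49371693e-01]]), array([0.58956386, 0.39923769, 0.3736837 ]))
```

View pics/w2c.png

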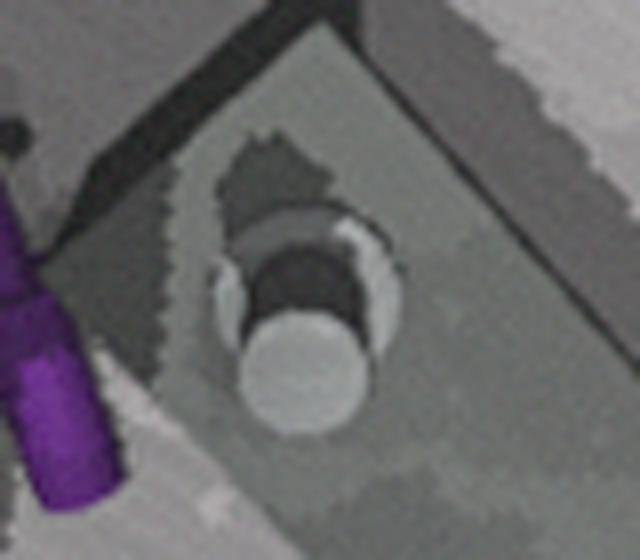

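```bash
python3 - <<'E'
from h import *
P=campose("wrist")
print(pix2z("wrist",(272.6,196.1),.113,P)); 
for y in(-55,):togo(*pix2z("wrist",(272.6,196.1),.113,P)[:2],.082,y)
E
```

```text
[0.523601   0.35791795 0.113     ]
t 2.75 xyz_cm [-0.47 -0.31 14.94] spin 0.001 yaw -55.0 tcp [0.5238 0.3525 0.2315] tilt [-0.0003 -0.0009] q6 1.49 f [ 0.1 -0.3 -0.2] open 0.0851
```

Emit:
{"op": "jog_arm", "data": {
  "steps": [
    {"xyz":[-0.45,-0.28,4],"spin":0},
    {"xyz":[-0.45,-0.28,9],"spin":0},
    {"xyz":[-0.45,-0.28,12],"spin":0},
    {"xyz":[-0.45,-0.28,14],"spin":0},
    {"xyz":[-0.45,-0.28,14.9],"spin":0},
    {"xyz":[-0.45,-0.28,14.9],"spin":0},
    {"xyz":[-0.45,-0.28,14.9],"spin":0}
  ]
}}

```text
time: 3.62
eef_pos: [0.5243, 0.3601, 0.0836]
ee_rot: [-0.001, 0.888, -0.461, 0.001]
ft_force: [-0.3, 0.5, -0.5]
opening: 0.0855
```

```bash
python3 - <<'E'
from h import *
togo(.5235,.3575,.082,-55)
cv2.imwrite("pics/w3.png",r.grab_frame("wrist"))
E
```

```text
t 3.62 xyz_cm [0.17 0.21 0.15] spin 0.002 yaw -54.9 tcp [0.5243 0.3601 0.0836] tilt [0.0019 0.0011] q6 1.49 f [-0.3  0.5 -0.5] open 0.0855
```

View pics/w3.png

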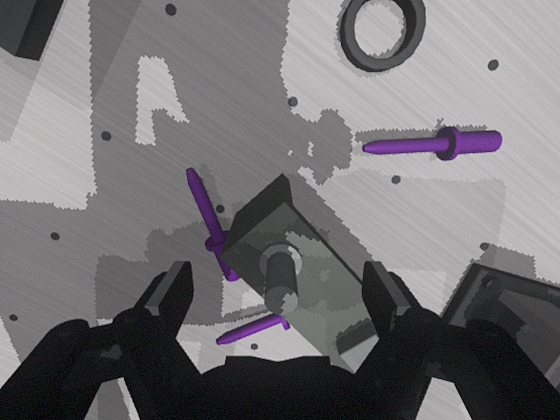

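Emit:
{"op": "jog_arm", "data": {
  "steps": [
    {"xyz":[0.15,0.2,0.1],"spin":0},
    {"xyz":[0.15,0.2,0.1],"spin":0},
    {"xyz":[0.15,0.2,0.1],"spin":0}
  ]
}}

```text
time: 4.05
eef_pos: [0.5226, 0.3577, 0.0815]
ee_rot: [-0.0, 0.888, -0.46, 0.0]
ft_force: [0.5, 0.3, -1.1]
opening: 0.0854
```

Emit:
{"op": "jog_arm", "data": {
  "steps": [
    {"xyz":[0,0,0],"spin":0},
    {"xyz":[0,0,0],"spin":0},
    {"xyz":[0,0,0],"spin":0},
    {"xyz":[0,0,0],"spin":0},
    {"xyz":[0,0,0],"spin":0},
    {"xyz":[0,0,0],"spin":0}
  ],
  "claw": 1,
  "grip_force": 60
}}

```text
time: 4.8
eef_pos: [0.5228, 0.3577, 0.0814]
ee_rot: [-0.0, 0.888, -0.46, 0.0]
ft_force: [0.0, -0.4, 1.5]
opening: 0.0143
```

```bash
python3 - <<'E'
from h import *
togo(.5235,.3575,.082,-55)
cv2.imwrite("pics/w4.png",r.grab_frame("wrist"))
E
```

```text
t 4.80 xyz_cm [ 0.06 -0.05 -0.06] spin 0.003 yaw -54.8 tcp [0.5228 0.3577 0.0814] tilt [0.0003 0.0001] q6 1.49 f [ 0.  -0.4  1.5] open 0.0143
```

View pics/w4.png

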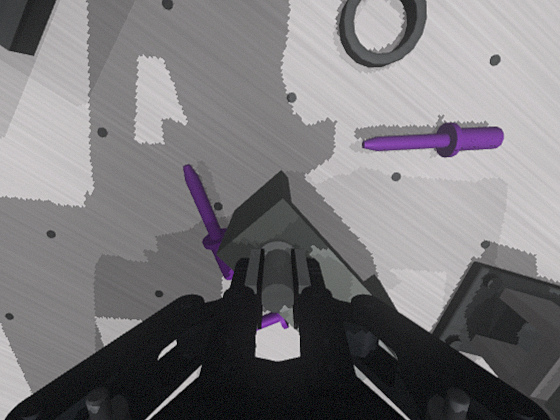

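Emit:
{"op": "jog_arm", "data": {
  "steps": [
    {"xyz":[0,0,-1],"spin":0},
    {"xyz":[0,0,-4],"spin":0},
    {"xyz":[0,0,-8],"spin":0},
    {"xyz":[0,0,-12],"spin":0},
    {"xyz":[0,0,-13],"spin":0},
    {"xyz":[0,0,-13],"spin":0},
    {"xyz":[0,0,-13],"spin":0}
  ]
}}

```text
time: 5.72
eef_pos: [0.5215, 0.357, 0.2094]
ee_rot: [0.002, 0.888, -0.46, -0.001]
ft_force: [0.2, -0.2, -1.0]
opening: 0.0145
```

```bash
python3 - <<'E'
from h import *
togo(.5605,.137,.21,-55)
cv2.imwrite("pics/w5.png",r.grab_frame("wrist"))
cv2.imwrite("pics/s5.png",r.grab_frame("scene"))
crop("pics/s5.png","pics/s5c.png",300,120,160,160,4)
E
```

```text
t 5.72 xyz_cm [20.23  9.48 -0.03] spin 0.003 yaw -54.8 tcp [0.5215 0.357  0.2094] tilt [-0.0031 -0.0018] q6 1.49 f [ 0.2 -0.2 -1. ] open 0.0145
```

View pics/s5c.png

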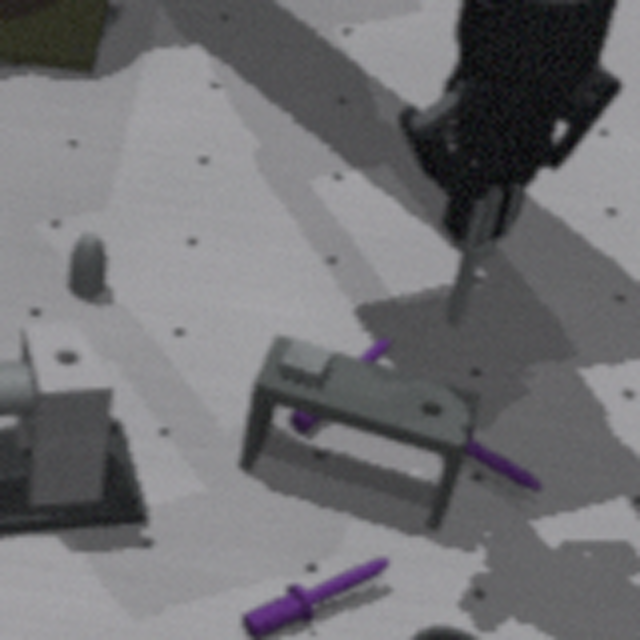

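View pics/w5.png

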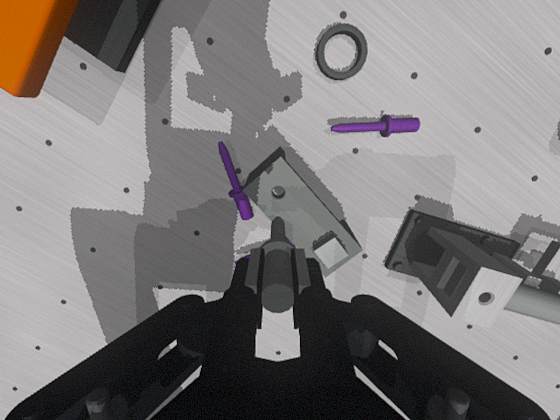

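Emit:
{"op": "jog_arm", "data": {
  "steps": [
    {"xyz":[5,2.35,0],"spin":0},
    {"xyz":[10,4.7,0],"spin":0},
    {"xyz":[15,7.1,0],"spin":0},
    {"xyz":[18.5,8.7,0],"spin":0},
    {"xyz":[20.2,9.5,0],"spin":0},
    {"xyz":[20.2,9.5,0],"spin":0},
    {"xyz":[20.2,9.5,0],"spin":0},
    {"xyz":[20.2,9.5,0],"spin":0}
  ]
}}

```text
time: 6.82
eef_pos: [0.561, 0.1393, 0.2112]
ee_rot: [-0.0, 0.888, -0.46, -0.0]
ft_force: [-0.0, -0.4, -0.7]
opening: 0.0142
```

```bash
python3 - <<'E'
from h import *
togo(.5605,.137,.21,-55)
P=campose("wrist");print(proj("wrist",(.5605,.137,.109),P))
for n in("wrist","scene","top"): cv2.imwrite(f"pics/{n}6.png",r.grab_frame(n))
crop("pics/scene6.png","pics/s6c.png",270,140,100,120,6)
crop("pics/wrist6.png","pics/w6c.png",220,130,120,150,5)
E
```

```text
t 6.83 xyz_cm [0.16 0.17 0.12] spin 0.005 yaw -54.7 tcp [0.561  0.1393 0.2112] tilt [-0.0003  0.0004] q6 1.12 f [-0.  -0.4 -0.7] open 0.0142
[279.50444977 206.66414955]
```

View pics/s6c.png

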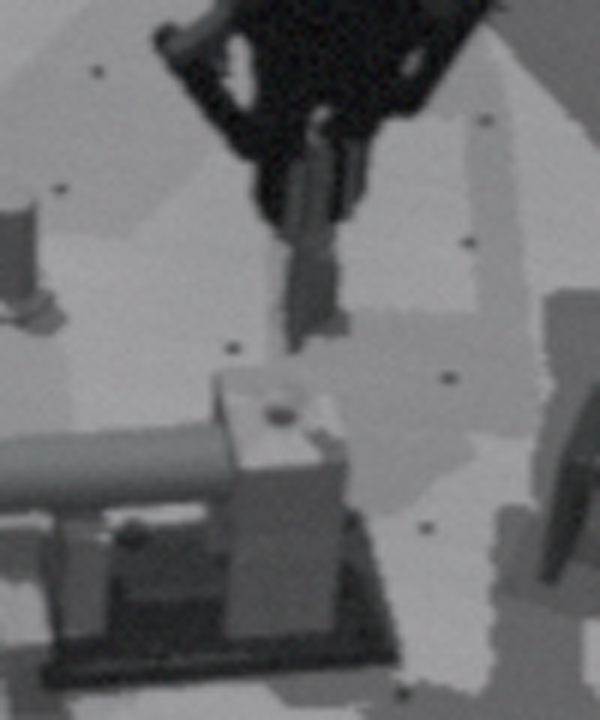

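View pics/w6c.png

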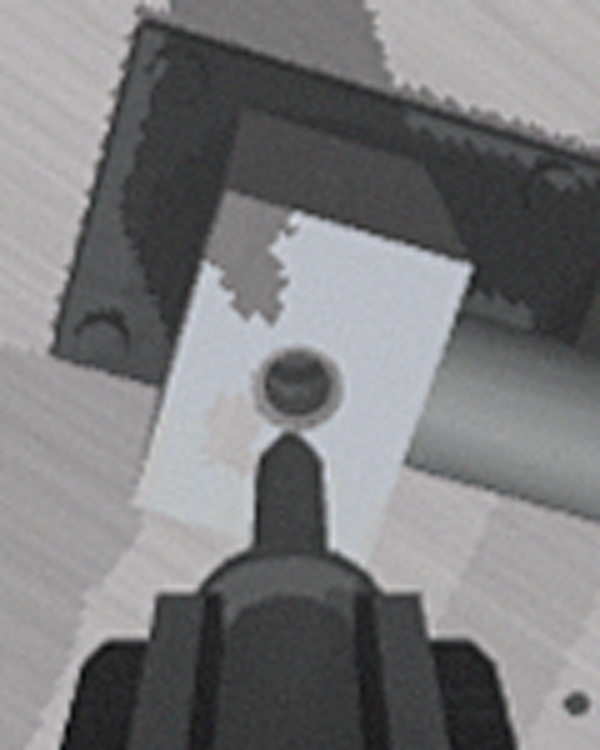

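```bash
python3 - <<'E'
from h import *
K=r.camera_info("wrist")["intrinsics"];T=r.camera_info("wrist")["tool_from_camera"]
def pt(p):
    x=T[:3,:3].T@(np.array(p)-T[:3,3])*[1,-1,-1];x=K@x;return x[:2]/x[2]
c=lambda p:(np.array(p)+.4-[220,130])*5
for dx in(0,):
  for dy in(-.003,-.0015,0,.0015,.003): 
    tip=[pt((2.5e-3*np.cos(a),dy+2.5e-3*np.sin(a),.067)) for a in np.linspace(0,6.28,60)]
    col=[pt((12e-3*np.cos(a),dy+12e-3*np.sin(a),.007)) for a in np.linspace(0,6.28,60)]
    colt=[pt((12e-3*np.cos(a),dy+12e-3*np.sin(a),.003)) for a in np.linspace(0,6.28,60)]
    print(dy,"tip top",c(min(tip,key=lambda p:p[1])),"collar far",c(min(col,key=lambda p:p[1])),c(min(colt,key=lambda p:p[1])), "ax",c(pt((0,dy,.067))))
togo(.5605,.137,.19)
E
```

```text
-0.003 tip top [290.25429027 414.50128842] collar far [288.68761445 517.55606188] [288.71021806 532.60989221] ax [290.72303707 430.07083916]
-0.0015 tip top [290.24772233 423.86005111] collar far [288.68315215 530.06351587] [288.70558233 545.37161362] ax [290.71550628 439.36406398]
0 tip top [290.24118205 433.17939208] collar far [288.67871554 542.49894005] [288.70097393 558.05809045] ax [290.70800709 448.61828002]
0.0015 tip top [290.23466927 442.45955989] collar far [288.67430441 554.86295485] [288.69639262 570.66998623] ax [290.70053933 457.83373239]
0.003 tip top [290.2281838  451.70080102] collar far [288.66991854 567.15617361] [288.69183816 583.20795668] ax [290.69310277 467.01066412]
t 6.97 xyz_cm [0.11 0.15 2.13] spin 0.000 yaw -54.8 tcp [0.5611 0.1388 0.2113] tilt [-0.      0.0002] q6 1.12 f [-0.3  0.2 -0.8] open 0.0144
```

Emit:
{"op": "jog_arm", "data": {
  "steps": [
    {"xyz":[0.12,0.16,1],"spin":0},
    {"xyz":[0.12,0.16,2.2],"spin":0},
    {"xyz":[0.12,0.16,2.6],"spin":0},
    {"xyz":[0.12,0.16,2.6],"spin":0},
    {"xyz":[0.12,0.16,2.6],"spin":0}
  ]
}}

```text
time: 7.6
eef_pos: [0.5609, 0.1359, 0.1854]
ee_rot: [-0.0, 0.888, -0.461, 0.0]
ft_force: [-0.5, -0.7, -1.0]
opening: 0.0142
```

```bash
python3 - <<'E'
from h import *
togo(.5605,.137,.1154,-55)
cv2.imwrite("pics/w7.png",r.grab_frame("wrist"))
crop("pics/w7.png","pics/w7c.png",220,150,120,120,5)
P=campose("wrist");print(proj("wrist",(.5605,.137,.109),P))
cv2.imwrite("pics/s7.png",r.grab_frame("scene"))
crop("pics/s7.png","pics/s7c.png",280,160,80,90,7)
E
```

```text
t 7.60 xyz_cm [-0.12 -0.03  7.  ] spin 0.003 yaw -54.8 tcp [0.5609 0.1359 0.1854] tilt [0.0004 0.0001] q6 1.12 f [-0.5 -0.7 -1. ] open 0.0142
[276.19054852 214.76077721]
```

View pics/w7c.png

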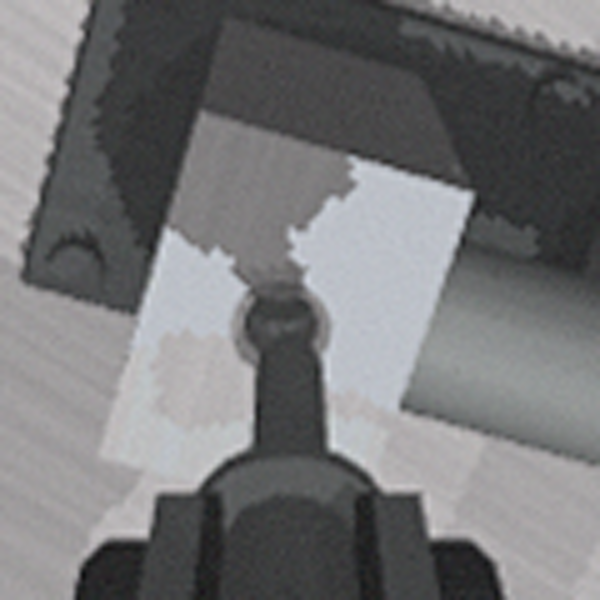

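View pics/s7c.png

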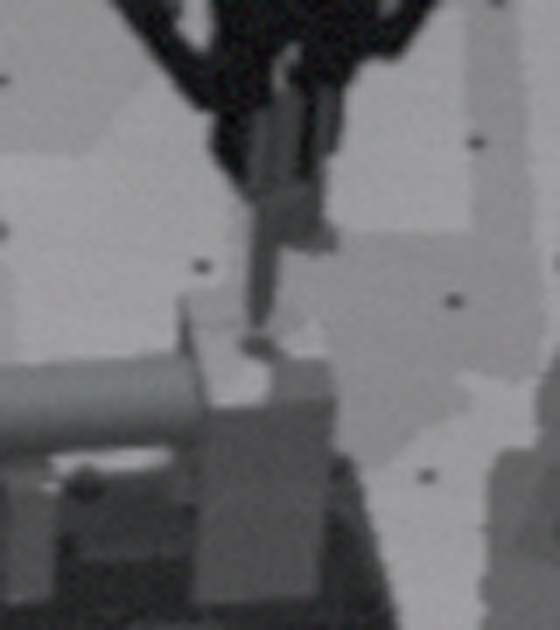

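Emit:
{"op": "jog_arm", "data": {
  "steps": [
    {"xyz":[-0.12,-0.02,0],"spin":0},
    {"xyz":[-0.12,-0.02,0],"spin":0},
    {"xyz":[-0.12,-0.02,1.0],"spin":0},
    {"xyz":[-0.12,-0.02,1.5],"spin":0},
    {"xyz":[-0.12,-0.02,1.8],"spin":0},
    {"xyz":[-0.12,-0.02,1.8],"spin":0}
  ]
}}

```text
time: 8.45
eef_pos: [0.5599, 0.1369, 0.1668]
ee_rot: [0.0, 0.888, -0.46, -0.0]
ft_force: [-0.5, -1.0, -1.3]
opening: 0.0144
```

```bash
python3 - <<'E'
from h import *
togo(.5605,.137,.1154,-55)
cv2.imwrite("pics/w8.png",r.grab_frame("wrist"))
crop("pics/w8.png","pics/w8c.png",220,150,120,120,5)
P=campose("wrist");print(proj("wrist",(.5605,.137,.109),P))
E
```

```text
t 8.45 xyz_cm [ 0.03 -0.06  5.14] spin 0.003 yaw -54.8 tcp [0.5599 0.1369 0.1668] tilt [-0.0009 -0.0002] q6 1.12 f [-0.5 -1.  -1.3] open 0.0144
[278.06949244 223.23817393]
```

View pics/w8c.png

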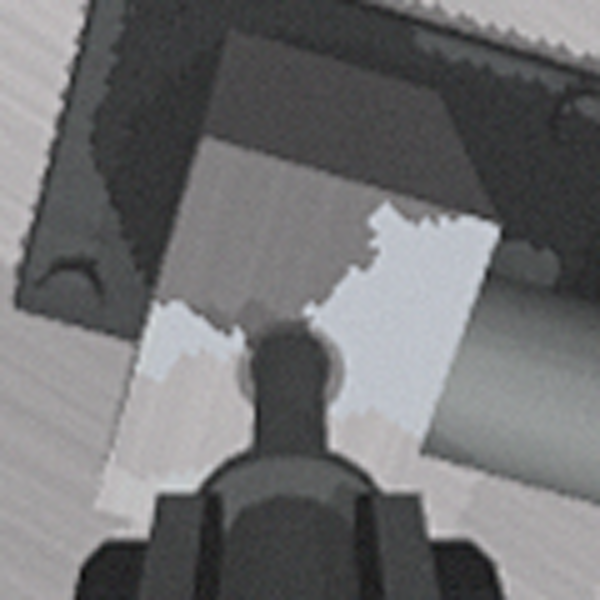

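Emit:
{"op": "jog_arm", "data": {
  "steps": [
    {"xyz":[0.02,-0.03,0.7],"spin":0},
    {"xyz":[0.02,-0.03,1.4],"spin":0},
    {"xyz":[0.02,-0.03,2.1],"spin":0},
    {"xyz":[0.02,-0.03,2.4],"spin":0},
    {"xyz":[0.02,-0.03,2.4],"spin":0}
  ]
}}

```text
time: 9.12
eef_pos: [0.5604, 0.137, 0.1429]
ee_rot: [0.0, 0.888, -0.46, -0.0]
ft_force: [-0.2, 0.0, -0.7]
opening: 0.0142
```

Emit:
{"op": "jog_arm", "data": {
  "steps": [
    {"xyz":[0,0,0.6],"spin":0},
    {"xyz":[0,0,1.2],"spin":0},
    {"xyz":[0,0,1.8],"spin":0},
    {"xyz":[0,0,2.3],"spin":0},
    {"xyz":[0,0,2.4],"spin":0},
    {"xyz":[0,0,2.4],"spin":0}
  ]
}}

```text
time: 9.88
eef_pos: [0.5605, 0.137, 0.1192]
ee_rot: [0.0, 0.888, -0.46, -0.0]
ft_force: [-0.1, -0.4, -1.4]
opening: 0.0141
```

Emit:
{"op": "jog_arm", "data": {
  "steps": [
    {"xyz":[0,0,0.2],"spin":0},
    {"xyz":[0,0,0.35],"spin":0},
    {"xyz":[0,0,0.45],"spin":0},
    {"xyz":[0,0,0.45],"spin":0}
  ]
}}

```text
time: 10.38
eef_pos: [0.5605, 0.137, 0.1154]
ee_rot: [-0.0, 0.888, -0.46, 0.0]
ft_force: [-1.0, 0.0, 3.5]
opening: 0.0142
```

```bash
python3 - <<'E'
from h import *
togo(.5605,.137,.1154,-55)
for n in("scene","top"): cv2.imwrite(f"pics/{n}9.png",r.grab_frame(n))
crop("pics/scene9.png","pics/s9c.png",270,150,90,100,6)
E
```

```text
t 10.38 xyz_cm [ 0.  0. -0.] spin 0.003 yaw -54.8 tcp [0.5605 0.137  0.1154] tilt [0.0004 0.0001] q6 1.12 f [-1.   0.   3.5] open 0.0142
```

View pics/s9c.png

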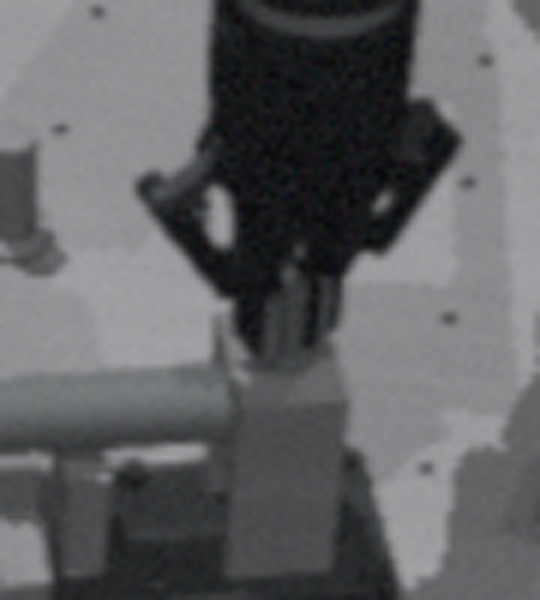

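Emit:
{"op": "jog_arm", "data": {
  "steps": [
    {"xyz":[0,0,0.1],"spin":0},
    {"xyz":[0,0,0.1],"spin":0}
  ]
}}

```text
time: 10.72
eef_pos: [0.5605, 0.137, 0.1153]
ee_rot: [-0.0, 0.888, -0.46, 0.0]
ft_force: [-4.0, -1.4, 11.5]
opening: 0.0143
```

Emit:
{"op": "jog_arm", "data": {
  "steps": [
    {"xyz":[0,0,0],"spin":0},
    {"xyz":[0,0,0],"spin":0},
    {"xyz":[0,0,0],"spin":0},
    {"xyz":[0,0,0],"spin":0},
    {"xyz":[0,0,0],"spin":0}
  ],
  "claw": -1
}}

```text
time: 11.35
eef_pos: [0.5605, 0.137, 0.1137]
ee_rot: [0.0, 0.888, -0.46, -0.0]
ft_force: [-0.6, -0.1, -0.4]
opening: 0.0857
```

Emit:
{"op": "jog_arm", "data": {
  "steps": [
    {"xyz":[0,0,-1.5],"spin":0},
    {"xyz":[0,0,-4],"spin":0},
    {"xyz":[0,0,-8],"spin":0},
    {"xyz":[0,0,-11],"spin":-0.15},
    {"xyz":[0,0,-11],"spin":-0.3},
    {"xyz":[0,0,-11],"spin":-0.5}
  ]
}}

```text
time: 12.1
eef_pos: [0.5611, 0.1372, 0.2259]
ee_rot: [-0.001, 0.973, -0.23, 0.001]
ft_force: [-1.0, 0.0, 0.4]
opening: 0.0855
```

```bash
python3 - <<'E'
from h import *
togo(.611,-.020,.20,18)
P=campose("wrist")
for n in("wrist","scene"): cv2.imwrite(f"pics/{n}10.png",r.grab_frame(n))
crop("pics/scene10.png","pics/s10c.png",270,150,90,100,6)
E
```

```text
t 12.10 xyz_cm [11.49 11.83  2.6 ] spin -0.778 yaw -26.6 tcp [0.5611 0.1372 0.2259] tilt [0.0029 0.0006] q6 0.63 f [-1.   0.   0.4] open 0.0855
```

View pics/s10c.png

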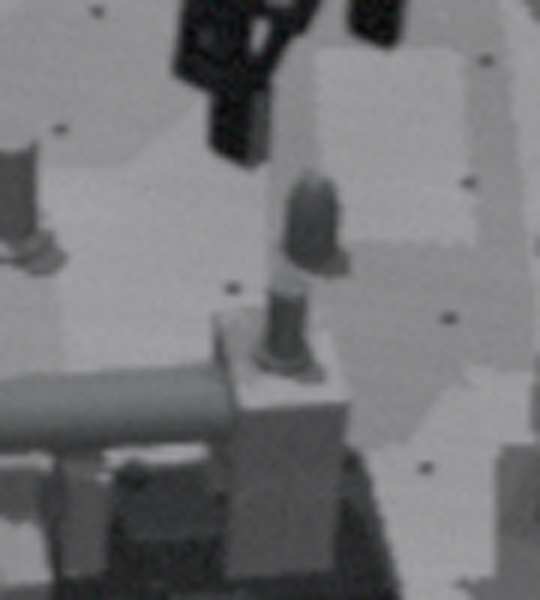

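View pics/wrist10.png

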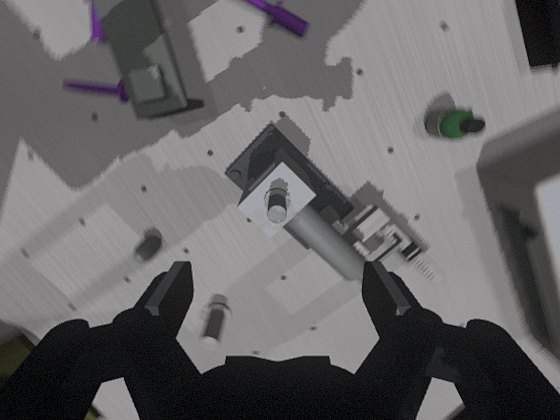

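Pin is seated with its collar on the clevis top (scene crop ~(285,365)), released. On to the knob.

Emit:
{"op": "jog_arm", "data": {
  "steps": [
    {"xyz":[3,3,0.5],"spin":-0.15},
    {"xyz":[6,6,1],"spin":-0.3},
    {"xyz":[9,9,1.5],"spin":-0.45},
    {"xyz":[11.5,11.8,2],"spin":-0.6},
    {"xyz":[11.5,11.8,2],"spin":-0.78},
    {"xyz":[11.5,11.8,2],"spin":-0.78},
    {"xyz":[11.5,11.8,2],"spin":-0.78},
    {"xyz":[11.5,11.8,2],"spin":-0.78}
  ]
}}

```text
time: 13.2
eef_pos: [0.6096, -0.0197, 0.2041]
ee_rot: [-0.0, 0.988, 0.154, 0.0]
ft_force: [0.2, -0.3, 1.3]
opening: 0.0853
```

```bash
python3 - <<'E'
from h import *
togo(.611,-.020,.068,18)
P=campose("wrist")
for n in("wrist","top"): cv2.imwrite(f"pics/{n}11.png",r.grab_frame(n))
crop("pics/wrist11.png","pics/w11c.png",200,110,180,150,4)
np.save("P11.npy",np.array(P,dtype=object),allow_pickle=True)
print(proj("wrist",(.611,-.020,.085),P))
E
```

```text
t 13.20 xyz_cm [ 0.12  0.07 13.61] spin -0.005 yaw 17.7 tcp [ 0.6096 -0.0197  0.2041] tilt [0.0003 0.0001] q6 -0.41 f [ 0.2 -0.3  1.3] open 0.0853Traceback (most recent call last):
  File "<stdin>", line 6, in <module>
ValueError: could not broadcast input array from shape (3,3) into shape (3,)
```

View pics/wrist11.png

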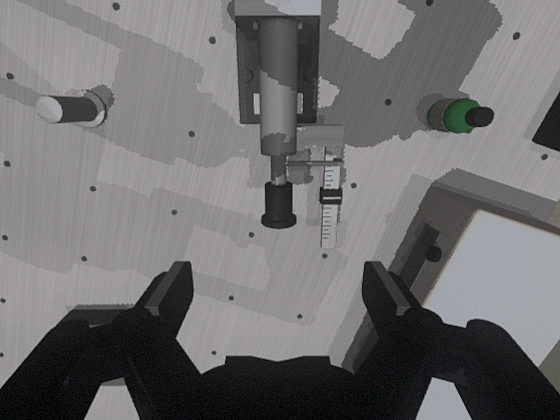

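View pics/w11c.png

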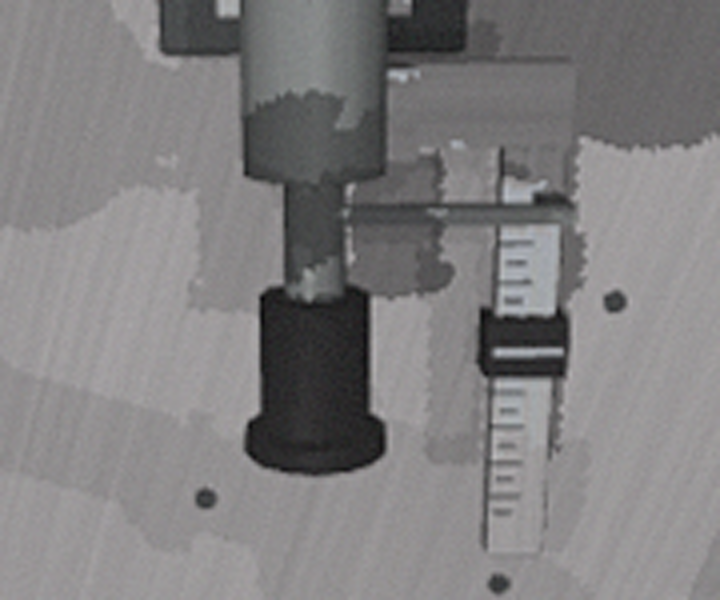

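```bash
cat >> h.py <<'E'
H=np.array([.5605,.137]); 
def br(p,th=-1.258):
    d=np.array(p)[:2]-H; c,s=np.cos(th),np.sin(th); return np.round([(d[0]*c+d[1]*s)*1000,(-d[0]*s+d[1]*c)*1000],1)
E
python3 - <<'E'
from h import *
P=campose("wrist"); w=lambda x,y:(200-.4+x/4,110-.4+y/4)
def q(n,x,y,z): p=pix2z("wrist",w(x,y),z,P);print(n,np.round(p,4),br(p))
q("mouth top",315,180,.101); q("mouth side",386,175,.085)
q("knobL",262,350,.085);q("knobR",370,350,.085)
q("knob back",316,290,.098);q("flange side R",385,432,.085);q("flange side L",247,432,.085)
q("mark",528,352,.056);q("cursor c",524,343,.056)
q("cur top edge",524,310,.056);q("cur bot edge",524,377,.056)
q("ptr arm y203",440,204,.087);q("ptr arm y222",440,222,.087)
q("ptr end",552,204,.087);q("ptr end",552,204,.066);q("ptr lower",560,215,.066)
togo(.611,-.020,.068,18)
T=r.camera_info("top")
E
```

```text
mouth top [0.5971 0.0223 0.101 ] [120.4  -0.4]
mouth side [0.6125 0.0259 0.085 ] [121.8  15.3]
knobL [ 0.5983 -0.021   0.085 ] [161.9 -12.7]
knobR [ 0.622  -0.0134  0.085 ] [162.   12.3]
knob back [ 6.047e-01 -6.000e-04  9.800e-02] [144.5  -0.2]
flange side R [ 0.6319 -0.0315  0.085 ] [182.3  16.1]
flange side L [ 0.6008 -0.0414  0.085 ] [182.2 -16.5]
mark [ 0.665  -0.0094  0.056 ] [171.4  54.4]
cursor c [ 0.6632 -0.0074  0.056 ] [169.   53.3]
cur top edge [0.6601 0.0007 0.056 ] [160.3  52.8]
cur bot edge [ 0.6665 -0.016   0.056 ] [178.2  53.8]
ptr arm y203 [0.6257 0.0237 0.087 ] [127.9  27.2]
ptr arm y222 [0.627  0.0199 0.087 ] [131.9  27.3]
ptr end [0.6492 0.0312 0.087 ] [127.9  51.9]
ptr end [0.6544 0.0291 0.066 ] [131.6  56.2]
ptr lower [0.6572 0.0272 0.066 ] [134.2  58.3]
t 13.30 xyz_cm [ 0.12  0.07 13.6 ] spin -0.004 yaw 17.8 tcp [ 0.6096 -0.0197  0.204 ] tilt [ 0.0002 -0.    ] q6 -0.41 f [0.3 0.2 0.2] open 0.0852
```

Emit:
{"op": "jog_arm", "data": {
  "steps": [
    {"xyz":[0.12,0.05,4],"spin":0},
    {"xyz":[0.12,0.05,8],"spin":0},
    {"xyz":[0.12,0.05,11],"spin":0},
    {"xyz":[0.12,0.05,13],"spin":0},
    {"xyz":[0.12,0.05,13.6],"spin":0},
    {"xyz":[0.12,0.05,13.6],"spin":0},
    {"xyz":[0.12,0.05,13.6],"spin":0}
  ]
}}

```text
time: 14.18
eef_pos: [0.6119, -0.0204, 0.0689]
ee_rot: [0.0, 0.988, 0.155, 0.001]
ft_force: [0.4, 0.9, 0.1]
opening: 0.0855
```

```bash
python3 - <<'E'
from h import *
togo(.6113,-.020,.068,18)
cv2.imwrite("pics/w12.png",r.grab_frame("wrist"))
E
```

```text
t 14.18 xyz_cm [-0.05 -0.06  0.09] spin -0.004 yaw 17.8 tcp [ 0.6119 -0.0204  0.0689] tilt [ 0.0022 -0.0002] q6 -0.41 f [0.4 0.9 0.1] open 0.0855
```

View pics/w12.png

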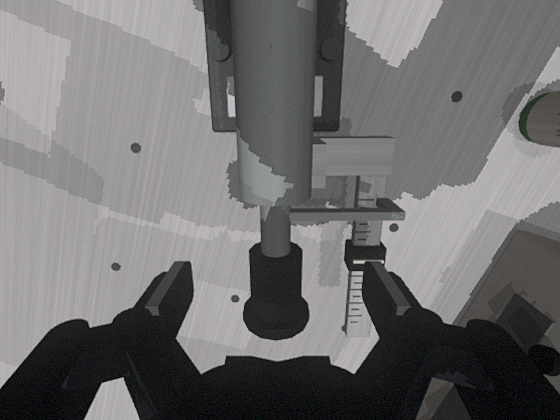

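Emit:
{"op": "jog_arm", "data": {
  "steps": [
    {"xyz":[-0.05,-0.1,0.05],"spin":0},
    {"xyz":[-0.05,-0.1,0.05],"spin":0},
    {"xyz":[-0.05,-0.1,0.05],"spin":0},
    {"xyz":[-0.05,-0.1,0.05],"spin":0},
    {"xyz":[-0.05,-0.1,0.05],"spin":0},
    {"xyz":[-0.05,-0.1,0.05],"spin":0},
    {"xyz":[-0.05,-0.1,0.05],"spin":0}
  ],
  "claw": 1,
  "grip_force": 70
}}

```text
time: 15.1
eef_pos: [0.6107, -0.0195, 0.0677]
ee_rot: [0.0, 0.988, 0.155, 0.001]
ft_force: [0.5, 0.6, 4.1]
opening: 0.0238
```

```bash
python3 - <<'E'
from h import *
togo(.6113,-.020,.068,18)
st=r.observe();print(br(st["eef_pos"]),st["wrist_torque"])
cv2.imwrite("pics/w13.png",r.grab_frame("wrist"))
crop("pics/w13.png","pics/w13c.png",220,120,220,165,3)
E
```

```text
t 15.10 xyz_cm [ 0.04  0.06 -0.03] spin -0.004 yaw 17.8 tcp [ 0.6107 -0.0195  0.0677] tilt [0.0012 0.0001] q6 -0.41 f [0.5 0.6 4.1] open 0.0238
[164.4  -0.4] [ 0.17457036 -0.12708761  0.0687623 ]
```

View pics/w13.png

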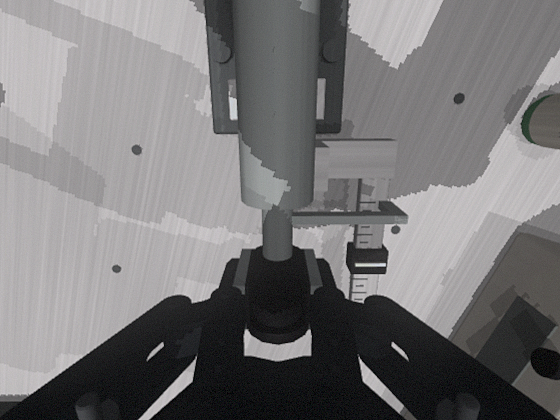

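Emit:
{"op": "jog_arm", "data": {
  "steps": [
    {"xyz":[0,0.5,0],"spin":0},
    {"xyz":[0,1.0,0],"spin":0},
    {"xyz":[0,1.5,0],"spin":0},
    {"xyz":[0,2.0,0],"spin":0},
    {"xyz":[0,2.5,0],"spin":0},
    {"xyz":[0,3.0,0],"spin":0},
    {"xyz":[0,3.5,0],"spin":0},
    {"xyz":[0,3.5,0],"spin":0},
    {"xyz":[0,3.5,0],"spin":0}
  ]
}}

```text
time: 16.27
eef_pos: [0.621, -0.0512, 0.0677]
ee_rot: [-0.001, 0.988, 0.154, 0.0]
ft_force: [-0.1, 6.5, 5.4]
opening: 0.0242
```

```bash
python3 - <<'E'
from h import *
st=r.observe();print(br(st["eef_pos"]),st["eef_pos"],st["ft_force"],st["opening"])
P=campose("wrist")
for n in("wrist","top"): cv2.imwrite(f"pics/{n}14.png",r.grab_frame(n))
crop("pics/wrist14.png","pics/w14c.png",260,120,180,150,4)
crop("pics/top14.png","pics/t14c.png",220,165,130,95,6)
E
```

```text
[197.7  -0.4] [ 0.62096248 -0.05119284  0.06767027] [-0.13932277  6.45153279  5.41915207] 0.024225384221516953
```

View pics/wrist14.png

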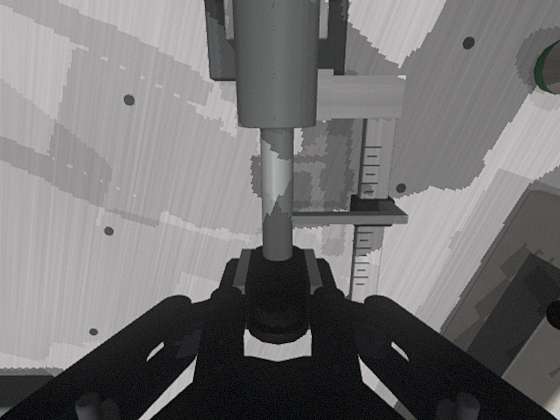

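View pics/w14c.png

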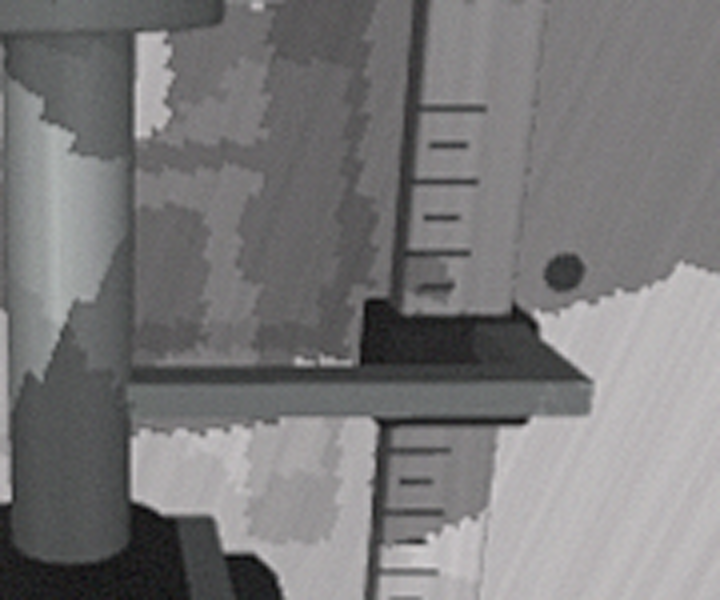

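View pics/t14c.png

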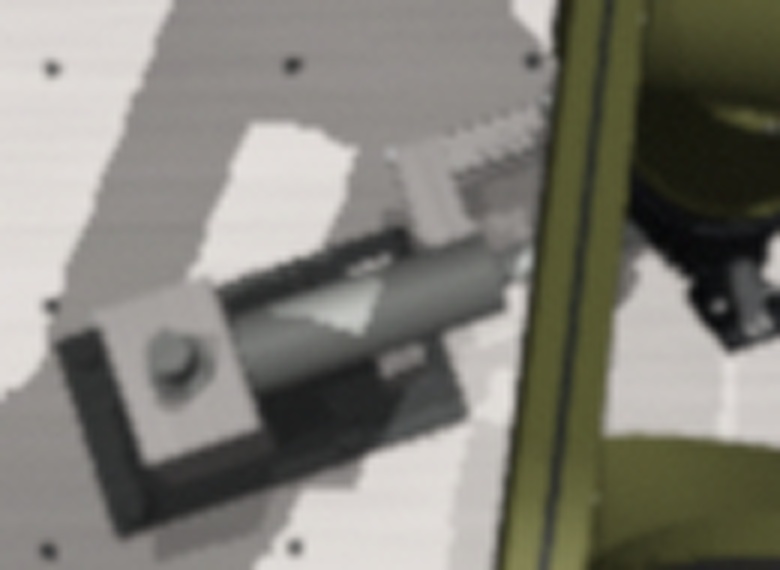

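Emit:
{"op": "jog_arm", "data": {
  "steps": [
    {"xyz":[0,0.3,0],"spin":0},
    {"xyz":[0,0.6,0],"spin":0},
    {"xyz":[0,0.7,0],"spin":0},
    {"xyz":[0,0.7,0],"spin":0},
    {"xyz":[0,0.7,0],"spin":0}
  ]
}}

```text
time: 17.0
eef_pos: [0.623, -0.0575, 0.0676]
ee_rot: [-0.002, 0.988, 0.154, 0.0]
ft_force: [0.0, 7.1, 6.6]
opening: 0.0239
```

```bash
python3 - <<'E'
from h import *
st=r.observe();print(br(st["eef_pos"]),st["eef_pos"],st["ft_force"],st["opening"])
for n in("wrist","scene"): cv2.imwrite(f"pics/{n}15.png",r.grab_frame(n))
crop("pics/wrist15.png","pics/w15c.png",320,140,110,90,7)
crop("pics/scene15.png","pics/s15c.png",200,190,120,90,6)
E
```

```text
[204.3  -0.4] [ 0.62299276 -0.0575377   0.06764041] [4.64577585e-03 7.14470671e+00 6.59863261e+00] 0.023892968260886348
```

View pics/w15c.png

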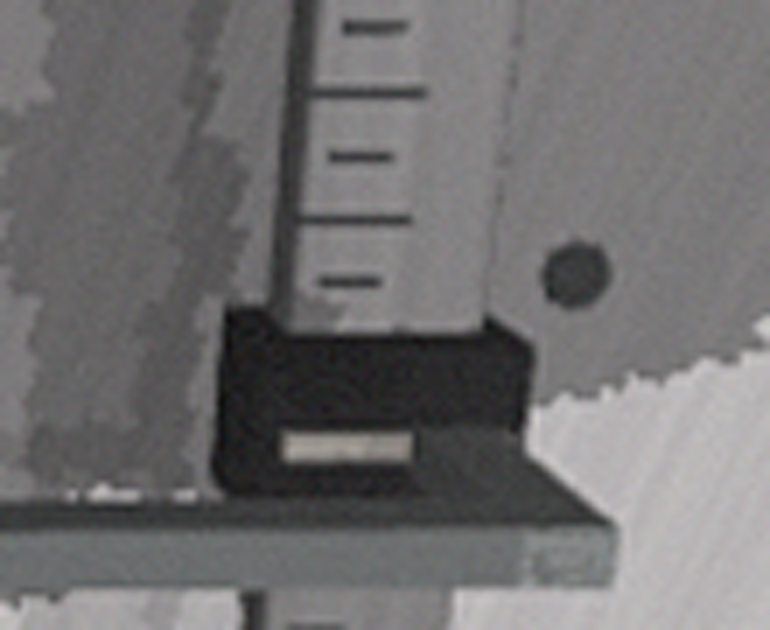

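View pics/s15c.png

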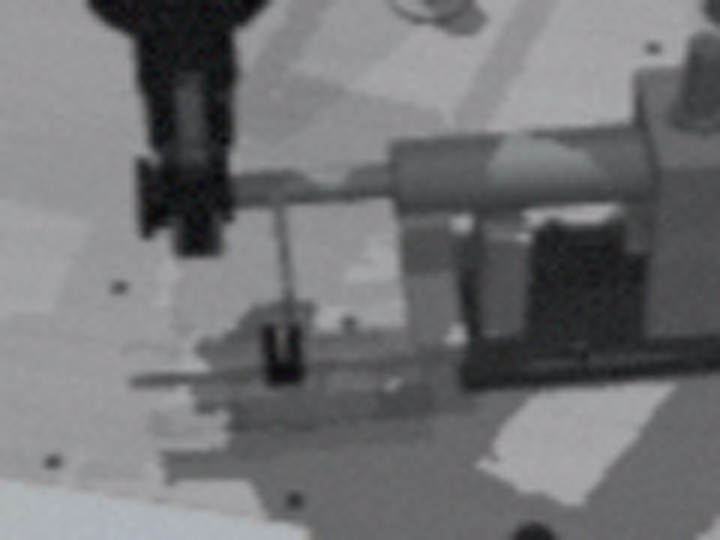

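```bash
python3 - <<'E'
from h import *
im=cv2.imread("pics/wrist15.png")[185:235,345:420]
g=cv2.resize(im,None,fx=10,fy=10,interpolation=cv2.INTER_CUBIC); g=np.clip(g.astype(float)*2.2,0,255).astype(np.uint8)
cv2.imwrite("pics/w15d.png",g)
P=campose("wrist")
w=lambda x,y:(320-.4+x/7,140-.4+y/7)
for n,x,y,z in(("line",347,447,.056),("tip rear",470,430,.066),("arm rear top",500,522,.0875),("arm front top",500,587,.0875),("cursor rear top",370,432,.056),("mouth",0,0,.085)): print(n,br(pix2z("wrist",w(x,y),z,P)))
print(br(pix2z("wrist",(278,118),.101,P)))
E
```

```text
line [173.4  50.1]
tip rear [168.9  55.6]
arm rear top [168.2  49.8]
arm front top [172.6  50.4]
cursor rear top [172.2  51.7]
mouth [136.   17.2]
[ 1.269e+02 -1.000e-01]
```

View pics/w15d.png

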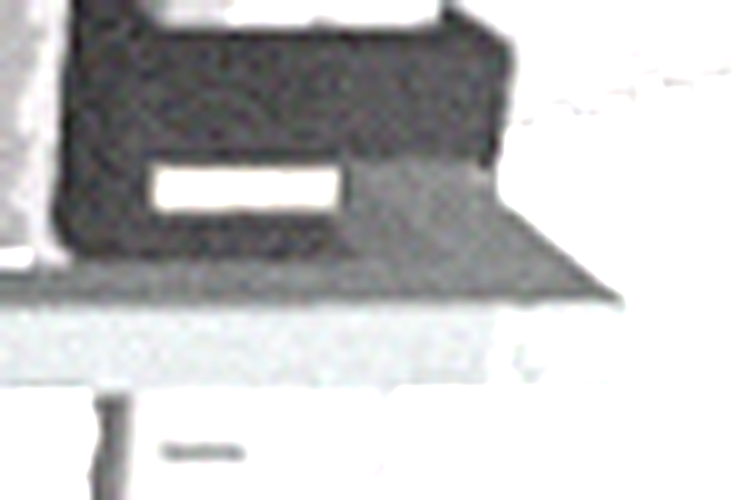

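View pics/wrist15.png

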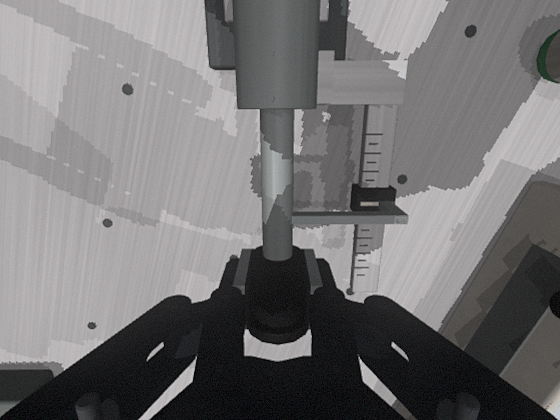

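Emit:
{"op": "jog_arm", "data": {
  "steps": [
    {"xyz":[0,0.15,0],"spin":0},
    {"xyz":[0,0.26,0],"spin":0},
    {"xyz":[0,0.26,0],"spin":0},
    {"xyz":[0,0.26,0],"spin":0},
    {"xyz":[0,0.26,0],"spin":0}
  ]
}}

```text
time: 17.73
eef_pos: [0.6238, -0.0599, 0.0676]
ee_rot: [-0.002, 0.988, 0.154, 0.0]
ft_force: [-0.0, 6.8, 6.7]
opening: 0.0244
```

```bash
python3 - <<'E'
from h import *
st=r.observe();print(br(st["eef_pos"]),st["eef_pos"],st["ft_force"],st["opening"],rot(st["ee_rot"])[:2,2])
for n in("wrist","scene"): cv2.imwrite(f"pics/{n}16.png",r.grab_frame(n))
im=cv2.imread("pics/wrist16.png")[180:230,345:420]
g=cv2.resize(im,None,fx=10,fy=10,interpolation=cv2.INTER_CUBIC); g=np.clip(g.astype(float)*2.2,0,255).astype(np.uint8)
cv2.imwrite("pics/w16d.png",g)
im=cv2.imread("pics/scene16.png")[210:260,215:285]
g=cv2.resize(im,None,fx=10,fy=10,interpolation=cv2.INTER_CUBIC); cv2.imwrite("pics/s16d.png",np.clip(g.astype(float)*1.5,0,255).astype(np.uint8))
E
```

```text
[206.8  -0.4] [ 0.62379034 -0.05987244  0.06763226] [-0.02800014  6.84900358  6.66197575] 0.024404579822605056 [6.31238721e-05 3.32838622e-03]
```

View pics/w16d.png

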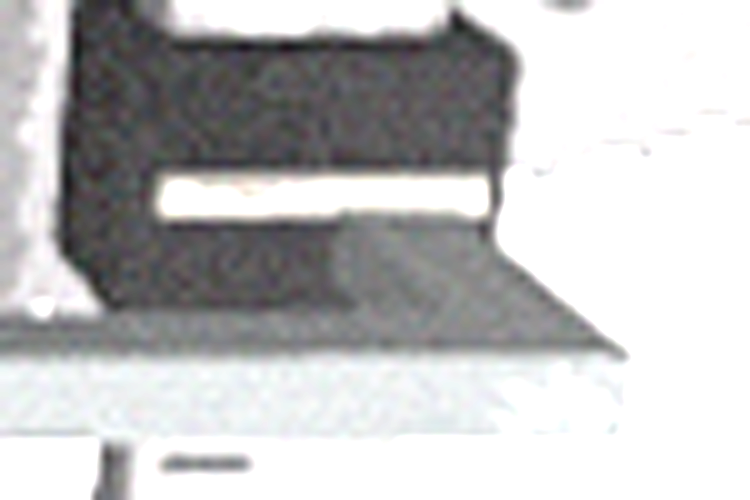

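View pics/s16d.png

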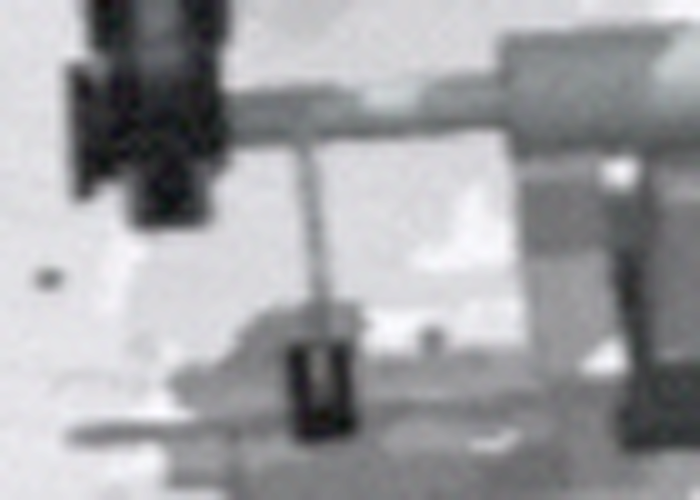

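```bash
python3 - <<'E'
from h import *
P=campose("wrist")
w=lambda x,y:(345-.45+x/10,180-.45+y/10)
for n,x,y,z in(("line",325,195,.056),("line rear",325,173,.056),("line front",250,219,.056),("tip rear",415,214,.066),("arm rear",450,351,.0875),("arm front",450,434,.0875)): print(n,br(pix2z("wrist",w(x,y),z,P)))
# scene check: line & pointer tip
s=lambda x,y:(215-.45+x/10,210-.45+y/10)
print(br(pix2z("scene",s(320,370),.056)),br(pix2z("scene",s(323,325),.066)))
E
```

```text
line [173.4  54.1]
line rear [172.1  54. ]
line front [174.7  50.2]
tip rear [171.3  55.3]
arm rear [170.9  49.2]
arm front [174.9  49.7]
[173.  56.] [171.7  51. ]
```

Emit:
{"op": "jog_arm", "data": {
  "steps": [
    {"xyz":[0,0.02,0],"spin":0},
    {"xyz":[0,0.02,0],"spin":0},
    {"xyz":[0,0.02,0],"spin":0},
    {"xyz":[0,0.02,0],"spin":0},
    {"xyz":[0,0.02,0],"spin":0},
    {"xyz":[0,0.02,0],"spin":0},
    {"xyz":[0,0.02,0],"spin":0},
    {"xyz":[0,0.02,0],"spin":0}
  ]
}}

```text
time: 18.82
eef_pos: [0.6238, -0.0601, 0.0676]
ee_rot: [-0.002, 0.988, 0.155, 0.0]
ft_force: [0.4, 7.2, 6.3]
opening: 0.0239
```

```bash
python3 - <<'E'
from h import *
st=r.observe();print(br(st["eef_pos"]),st["joint_vel"].round(4),st["ft_force"],st["opening"])
for n in("wrist","scene"): cv2.imwrite(f"pics/{n}17.png",r.grab_frame(n))
im=cv2.imread("pics/wrist17.png")[180:230,345:420]
g=cv2.resize(im,None,fx=10,fy=10,interpolation=cv2.INTER_CUBIC); g=np.clip(g.astype(float)*2.2,0,255).astype(np.uint8)
cv2.imwrite("pics/w17d.png",g)
crop("pics/scene17.png","pics/s17c.png",200,170,160,110,5)
E
```

```text
[207.   -0.4] [-0.0003  0.0013  0.0001 -0.0003  0.0001  0.0003] [0.39951969 7.18520419 6.31786595] 0.023929750033339386
```

View pics/w17d.png

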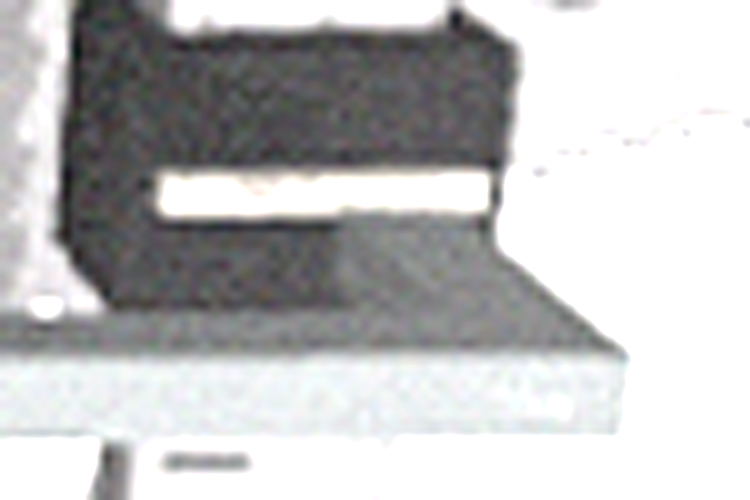

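View pics/s17c.png

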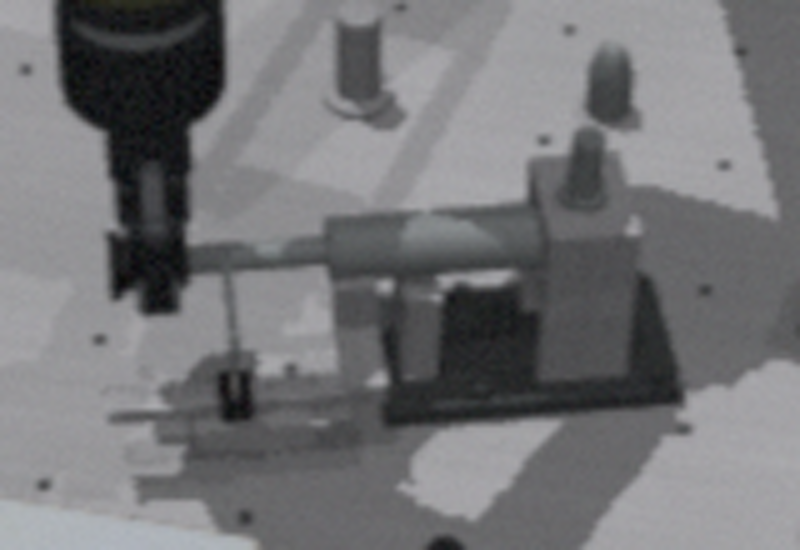

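The pointer lines up with the white line, the pin is seated, and the arm is still, so I'm handing in.

```bash
python3 -c "
from bench import r
print(r.close_job())"
```

```text
the job is handed in; nothing more can be done
None
```

The retaining pin is fully home in the bracket and released. The rod is pulled out so its pointer is on the white line, and the gripper is still holding it there. I handed the job in at about 19 s of the 48 s allowed.

- **Pin:** It went in without resistance until its collar met the clevis top. I pressed it down with about 12 N before letting go. The last scene picture shows it still seated during the pull.
- **Pull:** The sleeve moved about 2 mm under the pull, within its 3 mm of play, so it is locked. The pulling force was about 7 N, and the arm was still at the last reading.
- **Alignment:** In the wrist picture the pointer's centre is at x 172.9–173.3 mm and the line's at 173.4 mm. The distance the gripper moved also gave 173.4 mm. I then moved 0.2 mm further out.
- **Check that disagreed:** A coarse reading from the scene camera put the pointer about 1.3 mm short of the line. The pointer tip is hardly visible in that view, so I went with the wrist camera.
- **Bystanders:** The purple look-alike pins seemed upright in the first pictures but were lying down before I touched anything near them. I did not touch them.

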